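# Clamp the table top and hold the leg flange over its inserts

## Robot

A 6-joint arm with a two-finger parallel gripper is mounted at the origin on the work surface. World frame = base frame: x ahead of the robot, y to its left, z up, the work surface at z = 0. Lengths are in mm, angles in rad, forces in N, time in s.
With the tool pointing down it reaches from about 275 to 750 mm from the base axis. Payload 10.2 kg.
Tool frame: the origin (TCP) lies at the very end of the fingers, on their centre line; the grasp point (between the pads) lies 19 mm behind it (ctrl.pinch_z is the distance from the TCP to the grasp point, in mm); y points along the fingers, z is the direction in which the jaws open and shut, and the axes are right-handed (so a half turn about y gives the same grasp; the last joint's range is limited). The gripper opens to 85 mm and grips with 20 to 120 N. Pads are 22 mm wide; open, the fingers measure 114 mm over their backs; the gripper's body (76 mm by 85 mm) begins 54 mm behind the grasp point. The pads swing forward as they close: fully open they stand 13 mm farther back than shut.
Start: joints at [0.998, 0.313, 1.498, -0, 1.331, -0.223], TCP at [179.936, 493.208, 231.294] pointing down, gripper open.
Joint ranges: [-2.94, 2.94], [-0.97, 2.17], [0.19, 2.56], [-1.23, 4.37], [0.02, 3.11], [-2.88, 2.88]. Speed limits (rad/s): [2.39, 2.39, 3.01, 3.14, 3.14, 3.14].

## Interface

Orientations are given as a unit quaternion [w, x, y, z].
In Python, from rig import sense, eyes, ctrl gives the robot as it stands. The module is installed in compiled form; this text tells all that it offers.
- The arm moves only by the shell command python3 -m handwheel 'ROWS' [FORCE]. ROWS is JSON, a list of rows, each an object of numbers: "grip": the finger opening in mm, from 0 to 85.4; "tx", "ty", "tz": the shift along the tool's x, y, z in mm; "wx", "wy", "wz": the turn, a rotation vector about the tool's x, y, z in rad. In form: [{"grip": .., "tx": .., "ty": .., "tz": .., "wx": .., "wy": .., "wz": ..}, ...]. A call has 1 to 10 rows; each row shifts and turns the commanded pose from where the row before left it, along the tool's axes as they then stand; what a row does not reach is not made up. A row lasts 1/12 s, in which the tool goes at most 41.7 mm and 7.16 degrees, less where a joint would pass 70% of its speed; a pose out of reach is approached as far as the arm can. A call is refused whole if a number of a shift passes 41.7 or a number of a turn 0.125, either way. A call with a gripper value outside its range is refused whole. The fingers move at their own pace and stop on an object; FORCE is the grip in N (left out, the last holds). Time passes only in rows, so rows that do not move let the fingers close. It gives the time, the measured TCP pose, the force and the opening at its end, in the units of the state.
- sense(): the state, without advancing time (a new reading comes with each control period).
- eyes.capture(name): name is "scene" or "top" or "wrist"; returns a dict with "pixels" (384x512x3 uint8, red, green, blue), "mtx" (3x3 intrinsics, pixels), "dist" ([k1, k2, p1, p2, k3] as OpenCV has them; the pictures are not rectified), "R" (3x3) and "t" (3): a world point X has camera coordinates R X + t. Camera axes: x right, y down, z forward; pixel columns grow to the right and rows downward; lengths in mm; the calibration is good to about 2 mm. A picture is of the moment at which its call begins. There is no depth.
- ctrl.finish_job(): hands the job in, once; it reports no verdict.
The state is a dict: "time_s": time; "joints": joint angles; "dq": joint speeds; "tau": joint torques, N m; "eef_pos": TCP position; "ee_rot": TCP orientation; "force": force on the tool from outside, world axes, zero at the start; "wrist_torque": the same for the moment, N m; "grip_width": opening from 0.0 (shut) to 1.0 (fully open).
Only numpy, scipy, OpenCV 4.12 (cv2) and the standard library are available. Lean on these libraries where they do the work, as an engineer would, in place of code of your own. Each camera call takes 0.05 s, during which the arm holds its last target.

## Task

Turn the clamp's handwheel clockwise, a full turn or a little more, until it comes to its stop and the rubber pad sits on the wooden panel. Then pick up the leg flange with the rectangular plate and square socket and hold it level, hovering about 15 mm above the panel with its four holes lined up over the four brass threaded inserts, never letting it touch the panel or clamp. Finish while still holding it there, motionless, and leave the clamp shut and the other flange, glue bottle and screw box where they are.

Things in the scene. Friction and masses are not known exactly. Their poses are not given: they have to be found in the camera images.
- wheel (a joint): Angle of the clamp's steel handwheel, rad: 0 fully open, growing clockwise seen from above; the stop (pad on the panel) is at 6.9. Starts between 0 and 0.55, so a full turn or slightly more is needed. It takes 2 to 4 N at the handle, stays where it is left, and does not rise or sink as it turns (the screw inside it sinks 8 mm per turn).
- wheel_axis (a point): Point on the handwheel's upright axis at mid-rim height, 115 mm above the bench. Three-spoked wheel, 122 mm over its rim, a 12 mm round bar; the screw end rises at most 24 mm above this point. It sits on a dark steel clamp at one end of the panel, at panel x 0, y +215 mm. Fixed to the panel.
- wheel_handle (a point): Point on the axis of the wheel's upright black handle: 39 mm above mid-rim, 19 mm below the handle's top, 30 mm above its foot. The handle is a round cylinder, 20 mm in diameter and 49 mm tall, 55 mm from the wheel's axis; it spins freely about its own axis, so a gripper may keep its yaw while it carries the handle round.
- panel: Dark wooden table top, upside down, 260 (x) by 350 (y) by 28 mm, fixed to the bench with its clamp. Origin: at bench height under the centre of the four inserts; x along the pattern's 76 mm side, y along its 56 mm side towards the clamp, z up. Top at z 28 mm; spans y -100 to +250, x +-130 mm. Clamp post and foot at y 260 to 310 mm, arm 95 mm high.
- insert_a (a point): Centre of the brass insert at panel x +38, y +28 mm, on the panel's top. Inserts are brass rings of 15 mm with a dark 9 mm bore, at x = +-38, y = +-28 mm.
- insert_c (a point): Centre of the diagonally opposite insert, at panel x -38, y -28 mm, on the panel's top.
- flange: The loose steel leg flange to hold: plate 100 (x) by 80 (y) by 6 mm with four 12 mm holes at x +-38, y +-28 mm; in its middle an upright square socket tube, 32 by 32 mm, sides parallel to the plate's, top 66 mm above the underside. 0.3 to 0.65 kg. Origin: centre of the underside; z up. Lies on the bench, socket up, at any yaw; fits the inserts at either half turn.
- flange_hole_a (a point): Centre of the flange's hole at its x +38, y +28 mm, on the underside of the plate.
- flange_hole_c (a point): Centre of the diagonally opposite hole, at x -38, y -28 mm, on the underside.
- other_flange: Another loose steel flange, not to be used: square 80 by 80 by 6 mm plate with four small 8 mm holes and a round 34 mm socket 45 mm tall. Origin: centre of its underside. It and the right flange lie near one another, either of them nearer the robot.
- glue: White glue bottle with an orange cap, 54 mm wide, 100 mm tall, standing to the right of the flanges. Origin: centre of its underside. Leave it alone.
- screw_box: Grey open box of screws, 70 by 110 by 40 mm, beyond the panel. Origin: centre of its underside. Leave it alone.
Not all that is in view belongs to the job. What is shaped like the flange but purple or turquoise is not meant.

How it is judged (in metres and radians):
On the way, in this order (a step that is already met when the one before it is completed fails the run):
1. the handwheel has been turned to its stop, the pad on the panel (value of joint wheel above 6.6 rad), for 0.2 s.
2. the rectangular flange is lifted in the gripper (height (world z) of flange above 0.033 m and contact force between the fingers and flange above 1 N), for 0.2 s.
At the end, for the whole second after the job is handed in: The flange is held still in the fingers, level within 0.08 rad, its underside 6 to 26 mm above the panel's top and touching neither panel nor clamp, each hole within 5 mm (horizontally) of its insert's centre, either way round; the handwheel is still shut (joint above 6.5 rad) (((horizontal distance between flange_hole_a and insert_a below 0.005 m and horizontal distance between flange_hole_c and insert_c below 0.005 m) or (horizontal distance between flange_hole_a and insert_c below 0.005 m and horizontal distance between flange_hole_c and insert_a below 0.005 m)) and height (world z) of flange between 0.034 and 0.054 m and angle between flange's own z axis and vertical below 0.08 rad and contact force between the fingers and flange above 1 N and contact force between flange and panel below 0.1 N and linear speed of flange below 0.02 m/s and angular speed of flange below 0.15 rad/s and value of joint wheel above 6.5 rad); the arm keeps its last pose, push and grip.
It fails at once if the flange touches the panel or clamp (over 1 N) (contact force between flange and panel above 1 N).
It fails at once if another thing is moved more than 30 mm (distance of any of other_flange, glue, screw_box from where it was at the start of the episode above 0.03 m).
It also fails if it takes over 67 s, if anything falls off the work surface, if the arm or the gripper's body presses on something with over 40 N, if the wrist force passes 120 N, or if a joint passes its speed limit or range.

## Working session

There is one attempt and no reset: what is moved stays moved. The work goes in short steps, Python scripts to look and compute and a shell command to move; the robot and the scene stay as the last step left them, time stands still between calls to the robot, and variables do not carry over. Pictures are saved under pics/ and viewed, and the job is handed in when it is done.

```bash
mkdir -p pics
python3 - <<'E'
from rig import sense, eyes, ctrl
import cv2
s=sense();print(s)
for n in("scene","top","wrist"):
    c=eyes.capture(n);cv2.imwrite(f"pics/{n}0.png",c["pixels"][:,:,::-1]);print(n,c["mtx"].tolist(),c["dist"],c["R"].tolist(),c["t"])
E
```

```text
{'time_s': 0.0, 'joints': array([ 9.97600995e-01,  3.13457648e-01,  1.49844103e+00, -4.52735415e-05,
        1.33099140e+00, -2.23405348e-01]), 'dq': array([ 0.00052095, -0.00075926, -0.00120609, -0.00046594,  0.00082881,
       -0.00209035]), 'tau': array([ 4.25848948e-04, -4.12267292e+01, -2.59739506e+01, -1.88817007e-04,
        4.20988115e-03,  5.07096820e-05]), 'eef_pos': array([179.79883892, 492.97659171, 230.7296743 ]), 'ee_rot': array([-0.69589142,  0.69674909, -0.12319973,  0.12287256]), 'force': array([ 0.5195013 , -0.28969318,  0.5537844 ]), 'wrist_torque': array([-0.04399837, -0.03615784, -0.01121204]), 'grip_width': 0.998042493648261}
scene [[483.49218580769406, 0.0, 253.70729740487369], [0.0, 483.49218580769406, 190.15987186907333], [0.0, 0.0, 1.0]] [-0.06032711  0.          0.          0.          0.        ] [[-0.7830952206924253, 0.6219011667427002, 0.0009022930511609643], [0.47599728484908305, 0.6003061573073937, -0.64269674210714], [-0.4002355058524703, -0.5028632580562028, -0.7661201495536571]] [ 433.51753906 -122.28635031 1717.68958973]
top [[452.7743392169592, 0.0, 262.40927982545435], [0.0, 452.7743392169592, 195.48138275779306], [0.0, 0.0, 1.0]] [0.03891366 0.         0.         0.         0.        ] [[-0.020360482211514364, -0.9997232871569629, 0.01178133609534242], [-0.9993134865943117, 0.01998450678752332, -0.03119575290290733], [0.030951676446267454, -0.012408408622230476, -0.9994438579133041]] [ -64.8446507   483.80753993 1293.63817207]
wrist [[296.6943402480219, 0.0, 255.76792299368395], [0.0, 296.6943402480219, 191.75979309080833], [0.0, 0.0, 1.0]] [0.01343282 0.         0.         0.         0.        ] [[0.34344280859922255, 0.9391730771940388, -0.000984019999498301], [0.8914424594004814, -0.32565824319257974, 0.3150826085628103], [0.2955966488299561, -0.10909005323403294, -0.9490637394221199]] [-523.78030726  -39.79286535  379.4992388 ]
```

View pics/scene0.png

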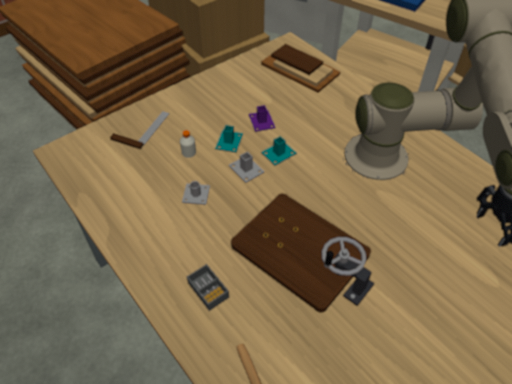

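View pics/top0.png

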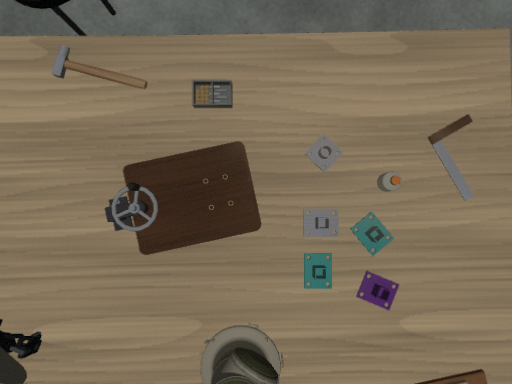

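View pics/wrist0.png

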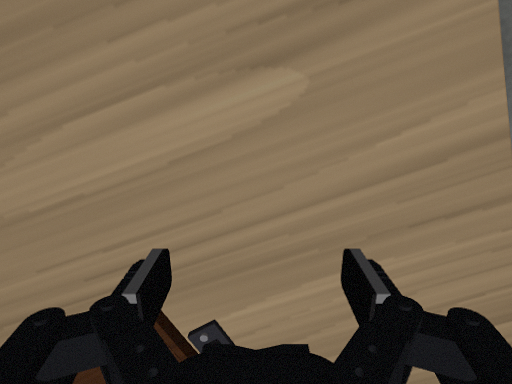

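The scene view shows the panel around (300,250) with the wheel at (344,256), the grey square-socket flange at (246,166) and the round one at (196,192). In the top view the wheel is at (134,208) with its handle near (134,187), the inserts are around (218,192), the flange is at (321,222), and the round flange is at (323,152). Next I'll measure.

```bash
cat > h.py <<'E'
from rig import sense, eyes, ctrl
import cv2, numpy as np
def ray(c,uv):
    p=cv2.undistortPoints(np.array([[uv]],float),c["mtx"],np.array(c["dist"]))[0,0]
    R=np.array(c["R"]);o=-R.T@np.array(c["t"]);d=R.T@np.array([p[0],p[1],1.]);return o,d/np.linalg.norm(d)
def onz(c,uv,z):
    o,d=ray(c,uv);return o+d*(z-o[2])/d[2]
def tri(obs):
    A=np.zeros((3,3));b=np.zeros(3);P=[]
    for c,uv in obs:
        o,d=ray(c,uv);M=np.eye(3)-np.outer(d,d);A+=M;b+=M@o
    X=np.linalg.solve(A,b)
    return X,[float(np.linalg.norm(np.cross(X-ray(c,uv)[0],ray(c,uv)[1]))) for c,uv in obs]
def proj(c,X):
    return cv2.projectPoints(np.array([X],float),cv2.Rodrigues(np.array(c["R"]))[0],np.array(c["t"],float),c["mtx"],np.array(c["dist"]))[0][0,0]
def blobs(m,amin=5,amax=1e9):
    n,l,s,ce=cv2.connectedComponentsWithStats(m.astype(np.uint8))
    return [(ce[i].round(2).tolist(),int(s[i][4]),s[i][:4].tolist()) for i in range(1,n) if amin<=s[i][4]<=amax]
def hsv(c): return cv2.cvtColor(c["pixels"],cv2.COLOR_RGB2HSV)
def toolR(s):
    w,x,y,z=s["ee_rot"];from scipy.spatial.transform import Rotation as Ro
    return Ro.from_quat([x,y,z,w]).as_matrix()
E
python3 - <<'E'
from h import *
a=eyes.capture("scene");b=eyes.capture("top")
def crop(c,x,y,w,h,k): return cv2.resize(c["pixels"][y:y+h,x:x+w],None,fx=k,fy=k,interpolation=cv2.INTER_CUBIC)[:,:,::-1]
im1=crop(b,95,130,180,130,4);cv2.imwrite("pics/c1.png",im1)
cv2.imwrite("pics/c2.png",crop(b,290,120,120,180,4)[:600])
cv2.imwrite("pics/c3.png",crop(a,225,185,160,130,5)[:600,:800])
cv2.imwrite("pics/c4.png",crop(a,170,110,140,110,5))
for n,c in(("scene",a),("top",b)):
    H=hsv(c)
    m=(H[...,0]>15)&(H[...,0]<30)&(H[...,1]>90)&(H[...,2]>110)
    x0,y0,x1,y1=(255,210,305,250) if n=="scene" else (195,165,245,215)
    mm=np.zeros_like(m);mm[y0:y1,x0:x1]=m[y0:y1,x0:x1]
    print(n,blobs(mm,2))
E
```

```text
scene [([256.76, 212.0], 25, [255, 210, 7, 7])]
top [([209.25, 206.5], 4, [209, 205, 2, 4]), ([212.67, 206.0], 3, [212, 205, 2, 3])]
```

View pics/c1.png

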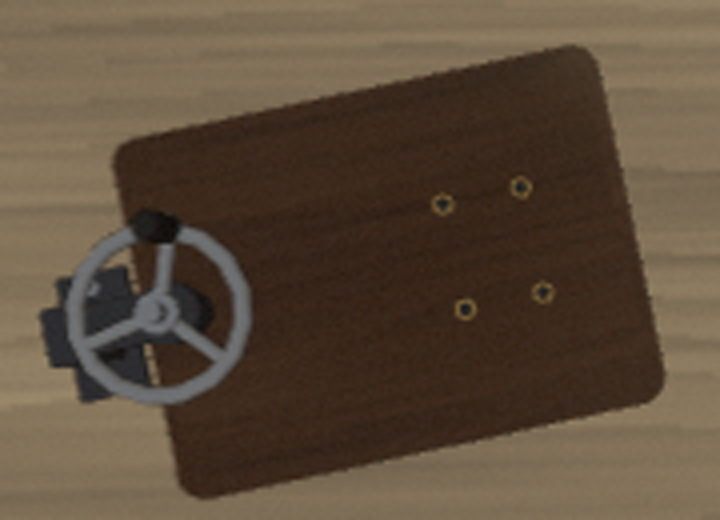

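View pics/c2.png

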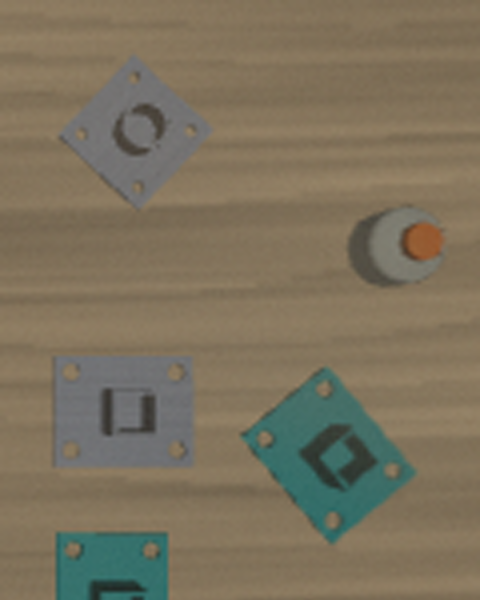

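View pics/c3.png

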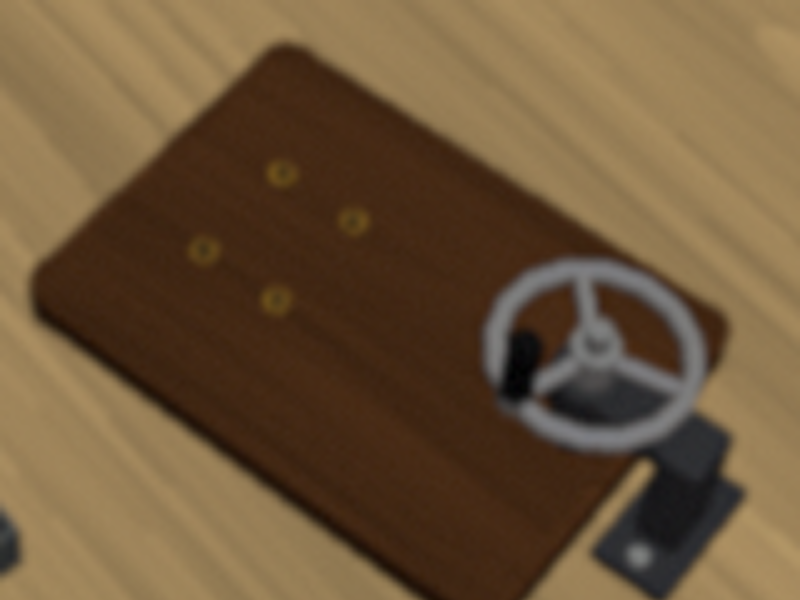

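View pics/c4.png

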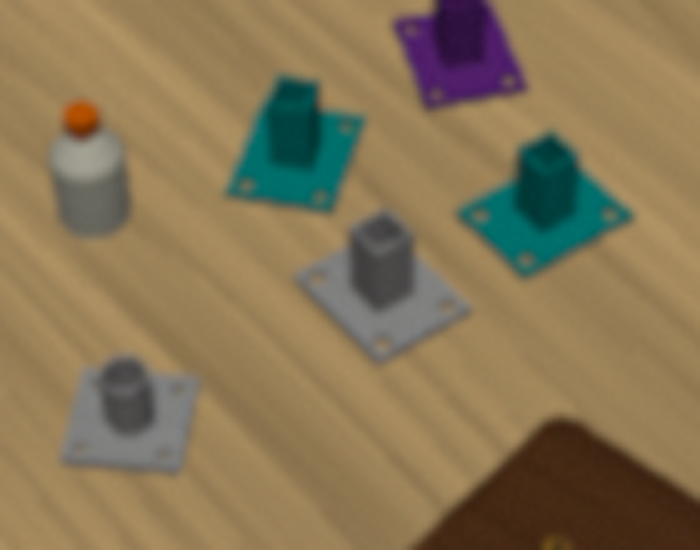

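The crops are clear. In c1 the insert rings are at (443,204), (521,187), (466,309) and (543,292), the hub at (157,311) and the handle top at (157,225). In c2 the flange holes are at (71,372), (176,371), (71,450) and (178,449). c3 and c4 show the same items from the side. Now I'll triangulate them.

Run:
```python
from h import *
a=eyes.capture("scene");b=eyes.capture("top")
def P(x0,y0,k): return lambda u,v:((u+.5)/k-.5+x0,(v+.5)/k-.5+y0)
t1=P(95,130,4);t2=P(290,120,4);s3=P(225,185,5);s4=P(170,110,5)
def cen(c,uv,r=4):  # centroid of saturation/brass around seed
    px=c["pixels"].astype(float);u,v=map(int,np.round(uv))
    w=px[v-r:v+r+1,u-r:u+r+1];q=w[...,1]-w[...,2];q=np.clip(q-np.median(q)-8,0,None)
    yy,xx=np.mgrid[v-r:v+r+1,u-r:u+r+1];return ((q*xx).sum()/q.sum(),(q*yy).sum()/q.sum())
# order: top picks & matching scene picks
T=[t1(443,204),t1(521,187),t1(543,292),t1(466,309)]
S=[s3(278,299),s3(204,250),s3(283,173),s3(354,221)]
I=[]
for u,v in zip(T,S):
    u2,v2=cen(b,u),cen(a,v);X,e=tri([(b,u2),(a,v2)]);z=onz(b,u2,28);zs=onz(a,v2,28);I.append((z+zs)/2)
    print("ins",np.round(u2,2),np.round(v2,2),X.round(1),np.round(e,1),z.round(1),zs.round(1))
I=np.array(I);print("centre",I.mean(0),[np.linalg.norm(I[i]-I[(i+1)%4]).round(1) for i in range(4)])
c0=I.mean(0)
# top pic left=clamp=+y panel: I0,I3 left ; y dir = I0-I1 , I3-I2
yd=(I[0]-I[1]+I[3]-I[2])[:2];xd=(I[0]-I[3]+I[1]-I[2])[:2]
ang=np.arctan2(yd[1],yd[0]);ang2=np.arctan2(xd[1],xd[0]);print("y-ang",ang,"x-ang",ang2, "diff",ang-ang2)
th=(ang-np.pi/2+ang2)/2;print("theta",th)
ax=c0[:2]+215*np.array([-np.sin(th),np.cos(th)]);print("wheel axis pred",ax)
print("hub",tri([(b,t1(157,311)),(a,s3(597,343))]))
print("handle top",tri([(b,t1(158,222)),(a,s3(524,341))]))
print("proj top of axis 115",proj(b,[*ax,115]),t1(157,311))
T=[t2(71,372),t2(176,371),t2(178,449),t2(71,450)]
S=[s4(385,343),s4(316,280),None,s4(449,304)]
F=[]
for u,v in zip(T,S):
    z=onz(b,u,6)
    print("fl",z.round(1), *( [onz(a,v,6).round(1),tri([(b,u),(a,v)])[0].round(1)] if v else []))
    F.append(z)
print("sock top scene", onz(a,s4(381,228),66), "top", onz(b,t2(129,411),66), tri([(a,s4(381,228)),(b,t2(129,411))]))
F=np.array(F);print("flange c",F.mean(0));
d=(F[1]-F[0]+F[2]-F[3]);print("flange long ang",np.arctan2(d[1],d[0]))
print("other",onz(b,t2(136,132),6))
```

```text
ins [205.23 180.7 ] [279.42 244.75] [526.1  87.2  27.2] [1. 1.] [526.8  86.4  28. ] [525.7  88.2  28. ]
ins [224.87 176.45] [265.5  234.88] [536.3  32.3  26.1] [2.1 2.1] [537.8  30.8  28. ] [535.6  34.7  28. ]
ins [230.36 202.73] [280.36 219.48] [462.5  17.3  26.5] [0.8 0.8] [463.1  16.6  28. ] [462.6  18.6  28. ]
ins [210.89 206.83] [295.82 228.88] [450.7  73.5  27.8] [2.6 2.6] [452.6  71.7  28. ] [448.8  75.3  28. ]
centre [494.12810327  52.80274416  28.        ] [np.float64(55.6), np.float64(75.4), np.float64(57.2), np.float64(76.8)]
y-ang 1.7725332809804886 x-ang 0.19165524765827877 diff 1.5808780333222099
theta 0.1966961009219354
wheel axis pred [452.11060783 263.65703052]
hub (array([452.78749979, 263.15730274, 124.38354443]), [2.4496098379662175, 2.4496098379661313])
handle top (array([506.84399677, 252.09110308, 165.61573461]), [4.352543494656682, 4.352543494656598])
proj top of axis 115 [133.99681981 208.34590337] (133.875, 207.375)
fl [ 430.5 -203.     6. ] [ 428.  -196.9    6. ] [ 428.3 -201.4    2.6]
fl [ 429.7 -278.6    6. ] [ 429.8 -272.7    6. ] [ 428.2 -278.2    0.7]
fl [ 373.7 -278.5    6. ]
fl [ 374.6 -201.7    6. ] [ 371.5 -197.8    6. ] [ 372.7 -200.1    5. ]
sock top scene [ 398.75668568 -237.87173459   66.        ] top [ 403.54313164 -235.47939659   66.        ] (array([ 402.97973332, -233.95410548,   71.99291396]), [1.0037403598669283, 1.0037403598669492])
flange c [ 402.13757788 -240.43473535    6.        ]
flange long ang -1.5814841901870105
other [ 602.77090976 -253.96929748    6.        ]
```

```bash
cat >> h.py <<'E'
def plan(x,y,z,jaw=None):
    """shift (tool axes, mm) to a tcp target; yaw turn about tool y to bring jaw axis to world angle jaw"""
    s=sense();R=toolR(s);d=R.T@(np.array([x,y,z])-s["eef_pos"]);o="t=%.2f tcp=%s tool shift %s"%(s["time_s"],s["eef_pos"].round(1),d.round(1))
    if jaw is not None:
        a=np.arctan2(R[1,2],R[0,2]);e=(jaw-a+np.pi/2)%np.pi-np.pi/2
        o+=" jaw now %.3f turn about world z %.3f => wy %.3f"%(a,e,e*R[2,1])
    print(o,"q",s["joints"].round(2))
E
python3 - <<'E'
from h import *
s=sense();print(toolR(s).round(3))
plan(507,252,260,1.37)
w=eyes.capture("wrist");R=toolR(s);Rc=np.array(w["R"]);o=-Rc.T@w["t"]
print("cam in tool",R.T@(o-s["eef_pos"]))
E
```

```text
[[ 0.939 -0.     0.343]
 [-0.343 -0.     0.939]
 [-0.    -1.    -0.   ]]
t=0.35 tcp=[179.9 493.1 231.2] tool shift [ 389.9  -28.8 -114.4] jaw now 1.221 turn about world z 0.149 => wy -0.149 q [ 1.    0.31  1.5  -0.    1.33 -0.22]
cam in tool [ -81.39597485 -141.38598632   -0.71375437]
```

```bash
python3 -m handwheel '[{"tx":30,"ty":-2,"tz":-9},{"tx":38,"ty":-2,"tz":-11},{"tx":38,"ty":-2,"tz":-11},{"tx":38,"ty":-2,"tz":-11},{"tx":38,"ty":-2,"tz":-11},{"tx":38,"ty":-2,"tz":-11},{"tx":38,"ty":-2,"tz":-11},{"tx":34,"ty":-1,"tz":-10},{"tx":20,"tz":-6},{}]'
python3 - <<'E'
from h import *
plan(507,252,260)
w=eyes.capture("wrist");cv2.imwrite("pics/w1.png",w["pixels"][:,:,::-1])
E
```

```text
t=0.40 tcp=[179.9 493.2 231.2] tool shift [ 389.9  -28.8 -114.5] q [ 1.    0.31  1.5   0.    1.33 -0.22]invalid input
```

View pics/w1.png

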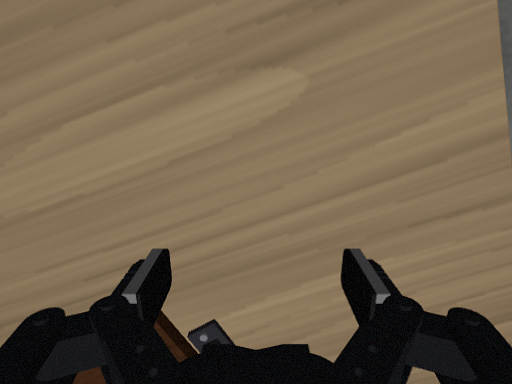

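The call was refused whole, so I'll give every key in each row.

```bash
python3 -m handwheel '[{"grip":85,"tx":30,"ty":-2,"tz":-9,"wx":0,"wy":0,"wz":0},{"grip":85,"tx":38,"ty":-2,"tz":-11,"wx":0,"wy":0,"wz":0},{"grip":85,"tx":38,"ty":-2,"tz":-11,"wx":0,"wy":0,"wz":0},{"grip":85,"tx":38,"ty":-2,"tz":-11,"wx":0,"wy":0,"wz":0},{"grip":85,"tx":38,"ty":-2,"tz":-11,"wx":0,"wy":0,"wz":0},{"grip":85,"tx":38,"ty":-2,"tz":-11,"wx":0,"wy":0,"wz":0},{"grip":85,"tx":38,"ty":-2,"tz":-11,"wx":0,"wy":0,"wz":0},{"grip":85,"tx":34,"ty":-1,"tz":-10,"wx":0,"wy":0,"wz":0},{"grip":85,"tx":20,"ty":0,"tz":-6,"wx":0,"wy":0,"wz":0},{"grip":85,"tx":0,"ty":0,"tz":0,"wx":0,"wy":0,"wz":0}]'
python3 - <<'E'
from h import *
plan(507,252,260)
w=eyes.capture("wrist");cv2.imwrite("pics/w2.png",w["pixels"][:,:,::-1])
E
```

```text
time_s: 1.28
eef_pos: [444.7, 298.3, 245.9]
ee_rot: [-0.696, 0.696, -0.124, 0.125]
force: [-0.6, -0.1, -0.5]
grip_width: 0.996
t=1.28 tcp=[444.7 298.3 245.9] tool shift [ 74.5 -14.  -21.8] q [ 0.37  0.33  1.44 -0.    1.37 -0.84]
```

View pics/w2.png

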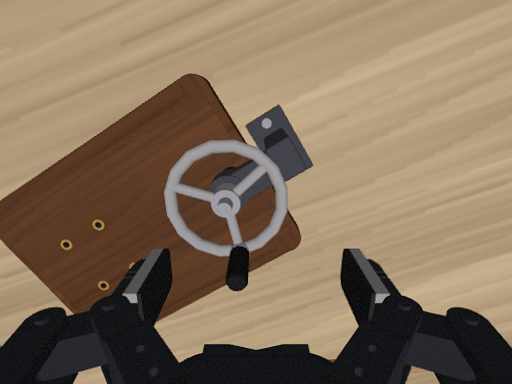

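The wrist view shows the wheel rim centred near (226,197), the handle's foot near (239,248), its top near (236,282), and two inserts at (98,225) and (66,244). I'll compute the handle and axis from it.

Run:
```python
from h import *
w=eyes.capture("wrist");b=eyes.capture("top");a=eyes.capture("scene")
H=hsv(w);px=w["pixels"].astype(int)
m=(H[...,1]<40)&(H[...,2]>110);m[:130]=0;m[270:]=0;m[:,:155]=0;m[:,300:]=0
l=max(cv2.findContours(m.astype(np.uint8),cv2.RETR_EXTERNAL,cv2.CHAIN_APPROX_NONE)[0],key=len)
pts=np.array([onz(w,p[0],115)[:2] for p in l]);
from scipy.optimize import least_squares
r=least_squares(lambda q:np.hypot(*(pts-q[:2]).T)-q[2],[452,263,61],loss="soft_l1",f_scale=1)
print("rim circle",r.x, len(pts))
k=(px.max(2)<45);k[:235]=0;k[296:]=0;k[:,:222]=0;k[:,255:]=0
ys,xs=np.nonzero(k);print("handle rows",ys.min(),ys.max(),blobs(k,30))
for v in(255,265,275,285): 
    q=xs[ys==v]; print(v,q.min() if len(q) else 0,q.max() if len(q) else 0)
print("handle top z173",onz(w,(236.5,282),173),"handle top via tri w/top",tri([(w,(236.5,282)),(b,(134.1,185.4))]))
print("foot z124",onz(w,(239,250),124))
for uv in((98,225),(66,244)):print(onz(w,uv,28).round(1))
```

```text
rim circle [445.99399215 264.46581345  54.22243329] 666
handle rows 248 292 [([236.74, 270.46], 837, [225, 248, 23, 45])]
255 230 247
265 228 247
275 226 246
285 225 246
handle top z173 [502.94568517 259.2773993  173.        ] handle top via tri w/top (array([511.28894467, 252.95002226, 157.11105113]), [2.1223351122325, 2.12233511223249])
foot z124 [500.17687754 259.78303272 124.        ]
[449.6  74.3  28. ]
[459.4  20.2  28. ]
```

Run:
```python
from h import *
w=eyes.capture("wrist");b=eyes.capture("top")
H=hsv(w);px=w["pixels"].astype(int)
m=(H[...,1]<40)&(H[...,2]>110);m[:130]=0;m[256:]=0;m[:,:155]=0;m[:,300:]=0
im=w["pixels"].copy();im[m]=[255,0,0]
cv2.imwrite("pics/m.png",im[100:310,130:330,::-1].repeat(2,0).repeat(2,1))
ys,xs=np.nonzero(m);hull=cv2.convexHull(np.stack([xs,ys],1).astype(np.int32))[:,0]
print(hull.min(0),hull.max(0),cv2.fitEllipse(hull))
from scipy.optimize import least_squares
from scipy.optimize import least_squares
for z in(115,):
    pts=np.array([onz(w,p,z)[:2] for p in hull.astype(float)])
    r=least_squares(lambda q:np.hypot(*(pts-q[:2]).T)-q[2],[452,263,61],loss="soft_l1");print(r.x,abs(r.fun).max())
```

```text
[163 130] [284 255] ((229.0730743408203, 194.25743103027344), (120.15225219726562, 139.22250366210938), 44.31293869018555)
[451.75856942 263.67353772  60.42755038] 23.54205116813494
```

View pics/m.png

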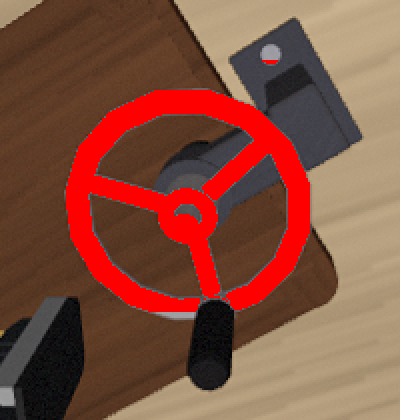

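Run:
```python
from h import *
w=eyes.capture("wrist");b=eyes.capture("top");a=eyes.capture("scene")
c=np.array([451.9,263.7])
for n,cam,uv,z in(("top",w,(234.8,286.5),173),("mid",w,(236.7,270),148),("T",b,(134.1,185.4),173),("S",a,((524.5)/5-.5+225,341.5/5-.5+185),173)):
    p=onz(cam,uv,z)[:2]-c;print(n,(p+c).round(1),np.hypot(*p).round(1),np.arctan2(p[1],p[0]).round(3))
plan(506.5,255.5,200,1.4);plan(506.5,255.5,138)
```

```text
top [505.2 258.4] 53.6 -0.099
mid [505.4 258.4] 53.7 -0.098
T [508.9 247.1] 59.3 -0.284
S [507.4 257.6] 55.8 -0.109
t=1.73 tcp=[441.4 301.3 246.4] tool shift [ 76.9  46.4 -20.8] jaw now 1.222 turn about world z 0.178 => wy -0.178 q [ 0.38  0.32  1.44  0.    1.37 -0.84]
t=1.73 tcp=[441.4 301.3 246.4] tool shift [ 76.8 108.4 -20.8] q [ 0.38  0.32  1.44  0.    1.37 -0.84]
```

```bash
python3 -m handwheel '[{"grip":70,"tx":25,"ty":5,"tz":-6,"wx":0,"wy":0,"wz":0},{"grip":70,"tx":30,"ty":5,"tz":-7,"wx":0,"wy":0,"wz":0},{"grip":70,"tx":21,"ty":10,"tz":-5,"wx":0,"wy":0,"wz":0},{"grip":70,"tx":0,"ty":15,"tz":0,"wx":0,"wy":0,"wz":0},{"grip":70,"tx":0,"ty":15,"tz":0,"wx":0,"wy":0,"wz":0}]'
python3 - <<'E'
from h import *
plan(506.6,258.2,138)
w=eyes.capture("wrist");cv2.imwrite("pics/w3.png",w["pixels"][:,:,::-1])
E
```

```text
time_s: 2.15
eef_pos: [507.8, 257.3, 195.6]
ee_rot: [0.696, -0.696, 0.123, -0.124]
force: [0.6, 1.2, 0.7]
grip_width: 0.815
t=2.15 tcp=[507.8 257.3 195.6] tool shift [-1.4 57.6  0.4] q [ 0.26  0.44  1.41 -0.    1.29 -0.96]
```

View pics/w3.png

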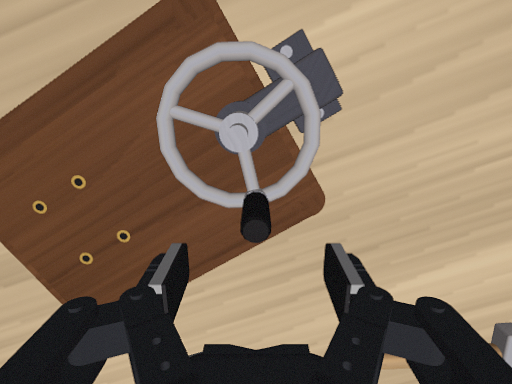

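The handle is centred between the jaws at (256,231), and all four inserts are visible at (78,182), (40,207), (123,236) and (86,258). I'll use this view as another measurement of the handle and inserts.

Run:
```python
from h import *
w=eyes.capture("wrist")
print(onz(w,(256,230),173),onz(w,(256,198),124))
H=hsv(w)
m=(H[...,0]>15)&(H[...,0]<32)&(H[...,1]>120)&(H[...,2]>60)
mm=np.zeros_like(m);mm[170:272,28:140]=m[170:272,28:140]
for bl in blobs(mm,25,400): print(bl,onz(w,bl[0],28).round(1))
plan(506.6,258.2,138)
```

```text
[502.17961178 258.07240434 173.        ] [499.30689876 259.02316477 124.        ]
([78.11, 184.22], 131, [71, 178, 15, 14]) [450.6  73.2  28. ]
([38.99, 209.22], 126, [32, 203, 15, 14]) [461.1  18.2  28. ]
([123.16, 238.55], 108, [117, 233, 14, 13]) [524.9  87.7  28. ]
([85.56, 260.82], 109, [79, 255, 14, 13]) [535.6  33.   28. ]
t=2.25 tcp=[506.1 257.6 194.1] tool shift [ 0.5 56.1  0.9] q [ 0.26  0.44  1.42  0.    1.29 -0.96]
```

```bash
python3 -m handwheel '[{"grip":70,"tx":-1,"ty":25,"tz":0,"wx":0,"wy":0,"wz":0},{"grip":70,"tx":0,"ty":25,"tz":0,"wx":0,"wy":0,"wz":0},{"grip":70,"tx":0,"ty":6,"tz":0,"wx":0,"wy":0,"wz":0},{"grip":5,"tx":0,"ty":0,"tz":0,"wx":0,"wy":0,"wz":0},{"grip":5,"tx":0,"ty":0,"tz":0,"wx":0,"wy":0,"wz":0},{"grip":5,"tx":0,"ty":0,"tz":0,"wx":0,"wy":0,"wz":0},{"grip":5,"tx":0,"ty":0,"tz":0,"wx":0,"wy":0,"wz":0},{"grip":5,"tx":0,"ty":0,"tz":0,"wx":0,"wy":0,"wz":0}]' 25
python3 - <<'E'
from h import *
plan(506.6,258.2,138);s=sense();print(s["force"],s["grip_width"])
w=eyes.capture("wrist");cv2.imwrite("pics/w4.png",w["pixels"][:,:,::-1])
E
```

```text
time_s: 2.92
eef_pos: [506.7, 258.4, 141.8]
ee_rot: [0.697, -0.696, 0.122, -0.124]
force: [-0.8, 0.7, 5.1]
grip_width: 0.224
t=2.92 tcp=[506.7 258.4 141.8] tool shift [-0.1  3.8 -0.2] q [ 0.27  0.49  1.49  0.    1.17 -0.96]
[-0.78283111  0.7018955   5.09842846] 0.22443347035075942
```

View pics/w4.png

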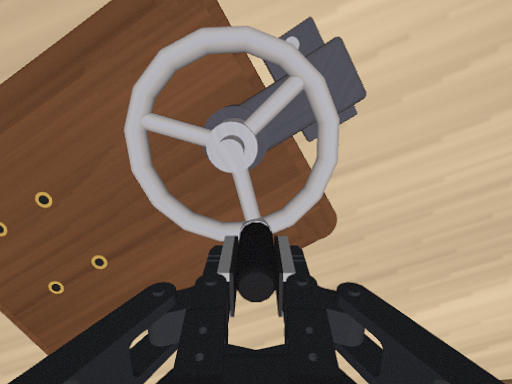

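Gripped: opening 19 mm, handle between the pads at about (257,270). Now I'll compute the arc increments in tool axes.

```bash
cat > arc.py <<'E'
from h import *
import sys
th0=float(sys.argv[1]);st=float(sys.argv[2]);n=int(sys.argv[3])
R=toolR(sense());c=np.array([451.9,263.7])
p=lambda t:c+55*np.array([np.cos(t),np.sin(t)])
for i in range(n):
    d=p(th0-st*(i+1))-p(th0-st*i);e=R.T@np.array([*d,0]);print("%.2f tx %.1f tz %.1f"%(th0-st*(i+1),e[0],e[2]))
E
python3 arc.py -0.1 0.2 30
```

```text
-0.30 tx 1.6 tz -10.9
-0.50 tx -0.6 tz -11.0
-0.70 tx -2.7 tz -10.6
-0.90 tx -4.8 tz -9.9
-1.10 tx -6.6 tz -8.7
-1.30 tx -8.3 tz -7.2
-1.50 tx -9.5 tz -5.5
-1.70 tx -10.4 tz -3.5
-1.90 tx -10.9 tz -1.3
-2.10 tx -10.9 tz 0.9
-2.30 tx -10.6 tz 3.0
-2.50 tx -9.7 tz 5.1
-2.70 tx -8.5 tz 6.9
-2.90 tx -7.0 tz 8.5
-3.10 tx -5.2 tz 9.7
-3.30 tx -3.2 tz 10.5
-3.50 tx -1.0 tz 10.9
-3.70 tx 1.2 tz 10.9
-3.90 tx 3.3 tz 10.5
-4.10 tx 5.3 tz 9.6
-4.30 tx 7.1 tz 8.3
-4.50 tx 8.7 tz 6.8
-4.70 tx 9.8 tz 4.9
-4.90 tx 10.6 tz 2.8
-5.10 tx 11.0 tz 0.7
-5.30 tx 10.9 tz -1.5
-5.50 tx 10.4 tz -3.6
-5.70 tx 9.4 tz -5.6
-5.90 tx 8.1 tz -7.4
-6.10 tx 6.5 tz -8.9
```

```bash
python3 -m handwheel '[{"grip":5,"tx":1.6,"ty":0,"tz":-10.9,"wx":0,"wy":0,"wz":0},{"grip":5,"tx":-0.6,"ty":0,"tz":-11,"wx":0,"wy":0,"wz":0},{"grip":5,"tx":-2.7,"ty":0,"tz":-10.6,"wx":0,"wy":0,"wz":0},{"grip":5,"tx":-4.8,"ty":0,"tz":-9.9,"wx":0,"wy":0,"wz":0},{"grip":5,"tx":0,"ty":0,"tz":0,"wx":0,"wy":0,"wz":0}]'
python3 - <<'E'
from h import *
s=sense();p=s["eef_pos"][:2]-[451.9,263.7];print(np.hypot(*p),np.arctan2(p[1],p[0]),s["force"],s["grip_width"],s["eef_pos"])
w=eyes.capture("wrist");cv2.imwrite("pics/w5.png",w["pixels"][:,:,::-1])
E
```

```text
time_s: 3.38
eef_pos: [484.9, 220.1, 141.8]
ee_rot: [0.697, -0.696, 0.123, -0.124]
force: [-3.2, 1.8, 6.1]
grip_width: 0.225
54.667957766790174 -0.9233429642420011 [-3.18975242  1.84667429  6.05543493] 0.2253302007832481 [484.87336734 220.09561201 141.79499806]
```

View pics/w5.png

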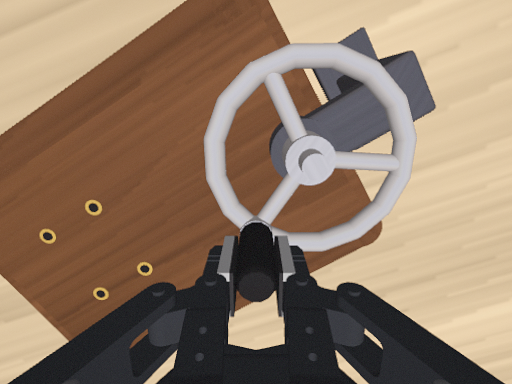

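The wheel has turned with the handle, which is still between the pads at (257,275), and the forces are small. I'll continue round.

```bash
python3 -m handwheel '[{"grip":5,"tx":-6.6,"ty":0,"tz":-8.7,"wx":0,"wy":0,"wz":0},{"grip":5,"tx":-8.3,"ty":0,"tz":-7.2,"wx":0,"wy":0,"wz":0},{"grip":5,"tx":-9.5,"ty":0,"tz":-5.5,"wx":0,"wy":0,"wz":0},{"grip":5,"tx":-10.4,"ty":0,"tz":-3.5,"wx":0,"wy":0,"wz":0},{"grip":5,"tx":-10.9,"ty":0,"tz":-1.3,"wx":0,"wy":0,"wz":0},{"grip":5,"tx":-10.9,"ty":0,"tz":0.9,"wx":0,"wy":0,"wz":0},{"grip":5,"tx":-10.6,"ty":0,"tz":3,"wx":0,"wy":0,"wz":0},{"grip":5,"tx":-9.7,"ty":0,"tz":5.1,"wx":0,"wy":0,"wz":0},{"grip":5,"tx":0,"ty":0,"tz":0,"wx":0,"wy":0,"wz":0}]'
python3 - <<'E'
from h import *
s=sense();p=s["eef_pos"][:2]-[451.9,263.7];print(np.hypot(*p),np.arctan2(p[1],p[0]),s["force"],s["grip_width"],s["eef_pos"],s["joints"].round(2))
w=eyes.capture("wrist");cv2.imwrite("pics/w6.png",w["pixels"][:,:,::-1])
E
```

```text
time_s: 4.18
eef_pos: [407.6, 231.9, 141.8]
ee_rot: [0.697, -0.696, 0.121, -0.124]
force: [0.3, 1.3, 8.1]
grip_width: 0.226
54.5860834824603 -2.51887635839045 [0.30306905 1.32575068 8.1131102 ] 0.22569931039833727 [407.55987761 231.86300806 141.79104313] [ 0.27  0.29  1.79  0.    1.06 -0.96]
```

View pics/w6.png

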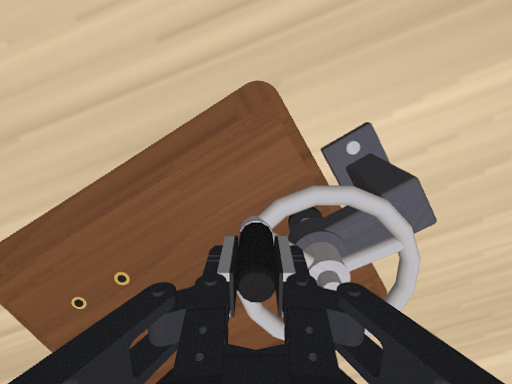

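The handle is still held at (257,275), with the wheel about 2.4 rad on. Continuing.

```bash
python3 -m handwheel '[{"grip":5,"tx":-8.5,"ty":0,"tz":6.9,"wx":0,"wy":0,"wz":0},{"grip":5,"tx":-7,"ty":0,"tz":8.5,"wx":0,"wy":0,"wz":0},{"grip":5,"tx":-5.2,"ty":0,"tz":9.7,"wx":0,"wy":0,"wz":0},{"grip":5,"tx":-3.2,"ty":0,"tz":10.5,"wx":0,"wy":0,"wz":0},{"grip":5,"tx":-1,"ty":0,"tz":10.9,"wx":0,"wy":0,"wz":0},{"grip":5,"tx":1.2,"ty":0,"tz":10.9,"wx":0,"wy":0,"wz":0},{"grip":5,"tx":3.3,"ty":0,"tz":10.5,"wx":0,"wy":0,"wz":0},{"grip":5,"tx":5.3,"ty":0,"tz":9.6,"wx":0,"wy":0,"wz":0},{"grip":5,"tx":0,"ty":0,"tz":0,"wx":0,"wy":0,"wz":0}]'
python3 - <<'E'
from h import *
s=sense();p=s["eef_pos"][:2]-[451.9,263.7];print(np.hypot(*p),np.arctan2(p[1],p[0]),s["force"],s["grip_width"],s["eef_pos"],s["joints"].round(2))
E
```

```text
time_s: 4.98
eef_pos: [421.3, 309.9, 141.8]
ee_rot: [0.697, -0.695, 0.122, -0.124]
force: [0.5, 3.9, 9.9]
grip_width: 0.227
55.42824590881467 2.154747972892239 [0.52742839 3.93823995 9.90298837] 0.22743936046108237 [421.34101935 309.94326055 141.80077084] [ 0.41  0.39  1.63  0.    1.11 -0.81]
```

```bash
python3 -m handwheel '[{"grip":5,"tx":7.1,"ty":0,"tz":8.3,"wx":0,"wy":0,"wz":0},{"grip":5,"tx":8.7,"ty":0,"tz":6.8,"wx":0,"wy":0,"wz":0},{"grip":5,"tx":9.8,"ty":0,"tz":4.9,"wx":0,"wy":0,"wz":0},{"grip":5,"tx":10.6,"ty":0,"tz":2.8,"wx":0,"wy":0,"wz":0},{"grip":5,"tx":11,"ty":0,"tz":0.7,"wx":0,"wy":0,"wz":0},{"grip":5,"tx":10.9,"ty":0,"tz":-1.5,"wx":0,"wy":0,"wz":0},{"grip":5,"tx":10.4,"ty":0,"tz":-3.6,"wx":0,"wy":0,"wz":0},{"grip":5,"tx":9.4,"ty":0,"tz":-5.6,"wx":0,"wy":0,"wz":0},{"grip":5,"tx":8.1,"ty":0,"tz":-7.4,"wx":0,"wy":0,"wz":0},{"grip":5,"tx":0,"ty":0,"tz":0,"wx":0,"wy":0,"wz":0}]'
python3 - <<'E'
from h import *
s=sense();p=s["eef_pos"][:2]-[451.9,263.7];print(np.hypot(*p),np.arctan2(p[1],p[0])-2*np.pi,s["force"],s["grip_width"],s["eef_pos"],s["joints"].round(2))
w=eyes.capture("wrist");cv2.imwrite("pics/w7.png",w["pixels"][:,:,::-1])
E
python3 arc.py -5.9 0.1 14
```

```text
time_s: 5.82
eef_pos: [503.7, 283.0, 141.8]
ee_rot: [0.696, -0.696, 0.123, -0.124]
force: [0.6, -2.2, 7.8]
grip_width: 0.223
55.3044809267416 -5.926521712377433 [ 0.61664447 -2.20809704  7.83955864] 0.22348612325180706 [503.72400082 283.00954554 141.81432059] [ 0.31  0.51  1.46 -0.    1.18 -0.91]
-6.00 tx 3.5 tz -4.3
-6.10 tx 3.0 tz -4.6
-6.20 tx 2.6 tz -4.9
-6.30 tx 2.1 tz -5.1
-6.40 tx 1.5 tz -5.3
-6.50 tx 1.0 tz -5.4
-6.60 tx 0.5 tz -5.5
-6.70 tx -0.1 tz -5.5
-6.80 tx -0.6 tz -5.5
-6.90 tx -1.2 tz -5.4
-7.00 tx -1.7 tz -5.2
-7.10 tx -2.2 tz -5.0
-7.20 tx -2.7 tz -4.8
-7.30 tx -3.2 tz -4.5
```

View pics/w7.png

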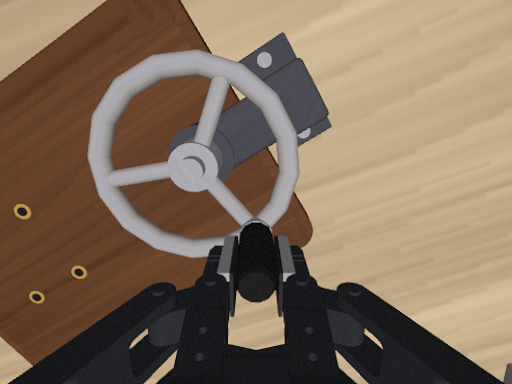

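```bash
python3 -m handwheel '[{"grip":5,"tx":3.5,"ty":0,"tz":-4.3,"wx":0,"wy":0,"wz":0},{"grip":5,"tx":3,"ty":0,"tz":-4.6,"wx":0,"wy":0,"wz":0},{"grip":5,"tx":2.6,"ty":0,"tz":-4.9,"wx":0,"wy":0,"wz":0},{"grip":5,"tx":2.1,"ty":0,"tz":-5.1,"wx":0,"wy":0,"wz":0},{"grip":5,"tx":1.5,"ty":0,"tz":-5.3,"wx":0,"wy":0,"wz":0},{"grip":5,"tx":0,"ty":0,"tz":0,"wx":0,"wy":0,"wz":0}]'
python3 - <<'E'
from h import *
s=sense();p=s["eef_pos"][:2]-[451.9,263.7];print(np.hypot(*p),np.arctan2(p[1],p[0])-2*np.pi,s["force"],s["grip_width"])
E
python3 -m handwheel '[{"grip":5,"tx":1,"ty":0,"tz":-5.4,"wx":0,"wy":0,"wz":0},{"grip":5,"tx":0,"ty":0,"tz":0,"wx":0,"wy":0,"wz":0}]'
python3 -m handwheel '[{"grip":5,"tx":0.5,"ty":0,"tz":-5.5,"wx":0,"wy":0,"wz":0},{"grip":5,"tx":0,"ty":0,"tz":0,"wx":0,"wy":0,"wz":0}]'
```

```text
time_s: 6.37
eef_pos: [506.5, 256.6, 141.8]
ee_rot: [0.697, -0.696, 0.123, -0.124]
force: [-1.1, -1.6, 7.7]
grip_width: 0.225
55.05150765225677 -6.412494134626612 [-1.08905756 -1.64192715  7.70633847] 0.22522656338382516
time_s: 6.53
eef_pos: [505.5, 251.4, 141.8]
ee_rot: [0.697, -0.696, 0.123, -0.124]
force: [-2.2, -1.6, 8.4]
grip_width: 0.226
time_s: 6.7
eef_pos: [504.0, 246.2, 141.8]
ee_rot: [0.697, -0.696, 0.123, -0.124]
force: [-2.2, -1.5, 7.7]
grip_width: 0.223
```

```bash
python3 -m handwheel '[{"grip":5,"tx":-0.1,"ty":0,"tz":-5.5,"wx":0,"wy":0,"wz":0},{"grip":5,"tx":0,"ty":0,"tz":0,"wx":0,"wy":0,"wz":0}]'
python3 -m handwheel '[{"grip":5,"tx":-0.6,"ty":0,"tz":-5.5,"wx":0,"wy":0,"wz":0},{"grip":5,"tx":0,"ty":0,"tz":0,"wx":0,"wy":0,"wz":0}]'
```

```text
time_s: 6.87
eef_pos: [502.2, 241.7, 141.8]
ee_rot: [0.697, -0.695, 0.122, -0.124]
force: [-0.6, 2.2, 7.8]
grip_width: 0.222
time_s: 7.03
eef_pos: [501.7, 240.7, 142.2]
ee_rot: [0.701, -0.692, 0.12, -0.126]
force: [12.2, 28.6, -2.6]
grip_width: 0.221
```

The reaction jumped to 30 N at about −6.72 rad, a total turn of about 6.62 rad, so it's at the stop. I'll relax, open, rise and check.

```bash
python3 -m handwheel '[{"grip":5,"tx":0,"ty":0,"tz":0,"wx":0,"wy":0,"wz":0},{"grip":5,"tx":0.5,"ty":0,"tz":3.5,"wx":0,"wy":0,"wz":0},{"grip":5,"tx":0,"ty":0,"tz":0,"wx":0,"wy":0,"wz":0},{"grip":60,"tx":0,"ty":0,"tz":0,"wx":0,"wy":0,"wz":0},{"grip":60,"tx":0,"ty":0,"tz":0,"wx":0,"wy":0,"wz":0},{"grip":60,"tx":0,"ty":0,"tz":0,"wx":0,"wy":0,"wz":0},{"grip":60,"tx":0,"ty":-15,"tz":0,"wx":0,"wy":0,"wz":0},{"grip":60,"tx":0,"ty":-30,"tz":0,"wx":0,"wy":0,"wz":0},{"grip":60,"tx":0,"ty":-30,"tz":0,"wx":0,"wy":0,"wz":0},{"grip":60,"tx":0,"ty":0,"tz":0,"wx":0,"wy":0,"wz":0}]'
python3 - <<'E'
from h import *
w=eyes.capture("wrist");cv2.imwrite("pics/w8.png",w["pixels"][:,:,::-1])
plan(402,-239.5,150,0.0);print(toolR(sense()).round(3))
E
```

```text
time_s: 7.87
eef_pos: [502.7, 239.7, 220.8]
ee_rot: [0.697, -0.695, 0.12, -0.126]
force: [0.9, -0.4, 1.0]
grip_width: 0.704
t=7.92 tcp=[501.9 239.5 217.9] tool shift [  70.1   67.  -484.4] jaw now 1.221 turn about world z -1.221 => wy 1.221 q [ 0.23  0.39  1.43 -0.    1.32 -0.99]
[[ 0.939  0.005  0.343]
 [-0.343  0.001  0.939]
 [ 0.004 -1.     0.003]]
```

View pics/w8.png

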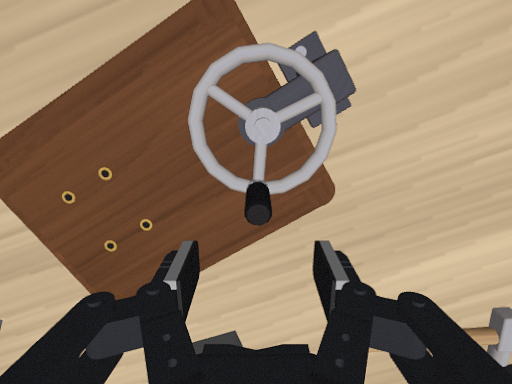

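The handle stayed at (258,213) after release, so the clamp is shut. On to the flange, first staying high.

```bash
python3 -m handwheel '[{"grip":85,"tx":4,"ty":0,"tz":-25,"wx":0,"wy":0,"wz":0},{"grip":85,"tx":5.5,"ty":0,"tz":-38,"wx":0,"wy":0,"wz":0},{"grip":85,"tx":5.5,"ty":0,"tz":-38,"wx":0,"wy":0,"wz":0},{"grip":85,"tx":5.5,"ty":0,"tz":-38,"wx":0,"wy":0,"wz":0},{"grip":85,"tx":5.5,"ty":0,"tz":-38,"wx":0,"wy":0,"wz":0},{"grip":85,"tx":5.5,"ty":0,"tz":-38,"wx":0,"wy":0,"wz":0},{"grip":85,"tx":5.5,"ty":0,"tz":-38,"wx":0,"wy":0,"wz":0},{"grip":85,"tx":5.5,"ty":0,"tz":-38,"wx":0,"wy":0,"wz":0},{"grip":85,"tx":5.5,"ty":0,"tz":-38,"wx":0,"wy":0,"wz":0},{"grip":85,"tx":5.5,"ty":0,"tz":-38,"wx":0,"wy":0,"wz":0}]'
python3 -m handwheel '[{"grip":85,"tx":5.5,"ty":0,"tz":-38,"wx":0,"wy":0,"wz":0},{"grip":85,"tx":5.5,"ty":0,"tz":-38,"wx":0,"wy":0,"wz":0},{"grip":85,"tx":5.5,"ty":0,"tz":-38,"wx":0,"wy":0,"wz":0},{"grip":85,"tx":0,"ty":0,"tz":0,"wx":0,"wy":-0.08,"wz":0},{"grip":85,"tx":0,"ty":0,"tz":0,"wx":0,"wy":-0.09,"wz":0},{"grip":85,"tx":0,"ty":0,"tz":0,"wx":0,"wy":-0.09,"wz":0},{"grip":85,"tx":0,"ty":0,"tz":0,"wx":0,"wy":-0.08,"wz":0},{"grip":85,"tx":0,"ty":0,"tz":0,"wx":0,"wy":0,"wz":0},{"grip":85,"tx":0,"ty":0,"tz":0,"wx":0,"wy":0,"wz":0}]'
python3 - <<'E'
from h import *
w=eyes.capture("wrist");cv2.imwrite("pics/w9.png",w["pixels"][:,:,::-1])
plan(402,-239.5,150,1.56);print(toolR(sense()).round(3))
E
```

```text
time_s: 8.75
eef_pos: [424.0, -125.1, 214.3]
ee_rot: [0.696, -0.696, 0.124, -0.122]
force: [1.0, 0.5, 0.3]
grip_width: 0.994
time_s: 9.5
eef_pos: [401.5, -236.1, 214.5]
ee_rot: [0.707, -0.707, 0.005, -0.004]
force: [0.3, 0.2, 0.6]
grip_width: 0.993
t=9.55 tcp=[ 401.6 -236.2  214.7] tool shift [ 0.5 64.7 -3.4] jaw now 1.558 turn about world z 0.002 => wy -0.002 q [-0.78  0.2   1.69 -0.    1.25 -2.34]
[[ 1.    -0.001  0.012]
 [-0.012  0.001  1.   ]
 [-0.001 -1.     0.001]]
```

View pics/w9.png

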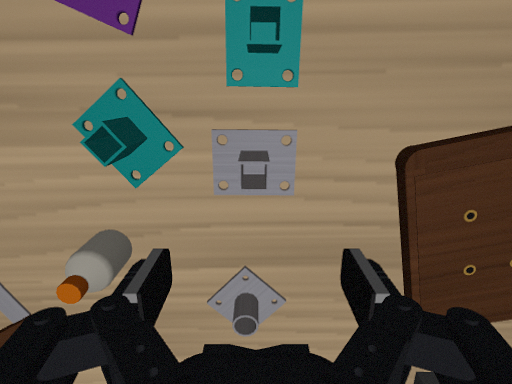

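Run:
```python
from h import *
w=eyes.capture("wrist");Rc=np.array(w["R"]);print(-Rc.T@w["t"],Rc.round(2).tolist())
print(proj(w,[402,-239,6]),proj(w,[401.6,-236.2,214.7]))
H=hsv(w)
m=(H[...,1]<45)&(H[...,2]>95);mm=np.zeros_like(m);mm[120:205,205:305]=m[120:205,205:305]
print(blobs(mm,50))
holes=[(222,140),(286,139.5),(284,185),(223,185)]
g=w["pixels"].astype(int)
P=[]
for u,v in holes:
    k=np.zeros(m.shape,bool);u0,v0=int(u),int(v);s=9
    sub=H[v0-s:v0+s+1,u0-s:u0+s+1,1]>60
    n,l,st,ce=cv2.connectedComponentsWithStats(sub.astype(np.uint8))
    i=min(range(1,n),key=lambda j:abs(ce[j]-s).sum());uv=ce[i]+[u0-s,v0-s]
    print(uv.round(1),st[i][4],onz(w,uv,3).round(1),onz(w,uv,6).round(1));P.append(onz(w,uv,4))
P=np.array(P);print(P.mean(0),[np.linalg.norm(P[i]-P[(i+1)%4]).round(1) for i in range(4)])
d=(P[1]-P[0]+P[2]-P[3]);e=(P[0]-P[3]+P[1]-P[2]);print(np.arctan2(d[1],d[0]),np.arctan2(e[1],e[0]))
```

```text
[ 320.09043228 -235.77322163  356.1314134 ] [[0.01, 1.0, 0.0], [0.95, -0.01, 0.31], [0.31, -0.0, -0.95]]
[253.7772886  164.99749666] [256.78265875 252.85332118]
[([253.68, 160.25], 4402, [211, 129, 86, 66])]
[221.9 139.2] 67 [ 371.  -276.3    3. ] [ 370.6 -276.     6. ]
[286.  139.8] 70 [ 372.7 -200.4    3. ] [ 372.3 -200.7    6. ]
[284.1 184.8] 60 [ 428.4 -201.7    3. ] [ 427.5 -202.     6. ]
[223.1 184.4] 58 [ 426.9 -277.5    3. ] [ 426.  -277.2    6. ]
[ 399.53069135 -238.98511821    4.        ] [np.float64(75.7), np.float64(55.6), np.float64(75.6), np.float64(55.7)]
1.5492397943394818 3.1189399702785474
```

The flange holes are at (222,139), (286,140), (284,185) and (223,184), and the hole spacings come out at 75.7 × 55.6 mm. The centre is about (400.5,−239.5) and the jaws are already parallel. I'll descend partway and look from a second height.

```bash
python3 -m handwheel '[{"grip":85,"tx":-1,"ty":20,"tz":-3,"wx":0,"wy":0,"wz":0},{"grip":85,"tx":0,"ty":30,"tz":0,"wx":0,"wy":0,"wz":0},{"grip":85,"tx":0,"ty":30,"tz":0,"wx":0,"wy":0,"wz":0},{"grip":85,"tx":0,"ty":15,"tz":0,"wx":0,"wy":0,"wz":0},{"grip":85,"tx":0,"ty":0,"tz":0,"wx":0,"wy":0,"wz":0},{"grip":85,"tx":0,"ty":0,"tz":0,"wx":0,"wy":0,"wz":0}]'
python3 - <<'E'
from h import *
w=eyes.capture("wrist");cv2.imwrite("pics/w10.png",w["pixels"][:,:,::-1])
plan(400.5,-239.5,33,1.553);print(proj(w,[400.5,-239.5,66]))
import pickle;pickle.dump(w,open("w10.pkl","wb"))
E
```

```text
time_s: 10.1
eef_pos: [400.8, -239.2, 120.3]
ee_rot: [0.707, -0.707, 0.004, -0.004]
force: [0.1, -0.6, 0.8]
grip_width: 0.995
t=10.15 tcp=[ 401.2 -239.7  121.2] tool shift [-0.8 88.2  0.2] jaw now 1.560 turn about world z -0.007 => wy 0.007 q [-0.79  0.31  1.81 -0.    1.02 -2.35]
[256.18918474 213.52819628]
```

View pics/w10.png

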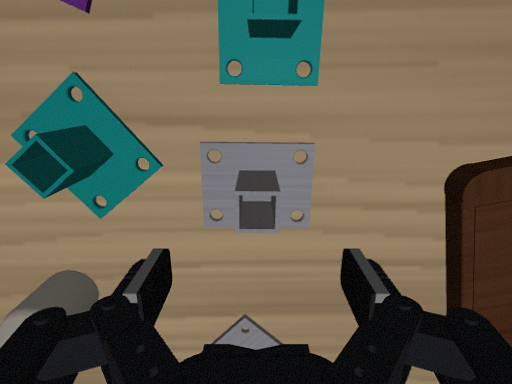

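The socket top is at (258,213), matching my projection for z = 66 of (256,213.5). This confirms position and height. Descend and grip.

```bash
python3 -m handwheel '[{"grip":85,"tx":0,"ty":25,"tz":0,"wx":0,"wy":0,"wz":0},{"grip":85,"tx":0,"ty":30,"tz":0,"wx":0,"wy":0,"wz":0},{"grip":85,"tx":0,"ty":22,"tz":0,"wx":0,"wy":0,"wz":0},{"grip":85,"tx":0,"ty":10,"tz":0,"wx":0,"wy":0,"wz":0},{"grip":85,"tx":0,"ty":0,"tz":0,"wx":0,"wy":0,"wz":0},{"grip":20,"tx":0,"ty":0,"tz":0,"wx":0,"wy":0,"wz":0},{"grip":20,"tx":0,"ty":0,"tz":0,"wx":0,"wy":0,"wz":0},{"grip":20,"tx":0,"ty":0,"tz":0,"wx":0,"wy":0,"wz":0},{"grip":20,"tx":0,"ty":0,"tz":0,"wx":0,"wy":0,"wz":0},{"grip":20,"tx":0,"ty":0,"tz":0,"wx":0,"wy":0,"wz":0}]' 80
python3 - <<'E'
from h import *
w=eyes.capture("wrist");cv2.imwrite("pics/w11.png",w["pixels"][:,:,::-1])
plan(400.5,-239.5,33,1.553)
E
```

```text
time_s: 10.98
eef_pos: [401.3, -239.7, 34.4]
ee_rot: [-0.707, 0.708, -0.003, 0.004]
force: [-0.7, 0.2, 2.5]
grip_width: 0.36
t=11.03 tcp=[ 401.3 -239.7   34.4] tool shift [-0.8  1.4  0.2] jaw now 1.561 turn about world z -0.008 => wy 0.008 q [-0.79  0.46  1.88  0.    0.8  -2.35]
```

View pics/w11.png

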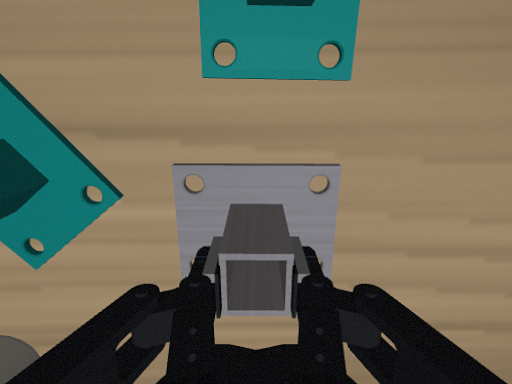

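The socket is held squarely, with the top at (257,287) between the pads and an opening of about 31 mm. Lift.

```bash
python3 -m handwheel '[{"grip":20,"tx":0,"ty":-5,"tz":0,"wx":0,"wy":0,"wz":0},{"grip":20,"tx":0,"ty":-10,"tz":0,"wx":0,"wy":0,"wz":0},{"grip":20,"tx":0,"ty":-15,"tz":0,"wx":0,"wy":0,"wz":0},{"grip":20,"tx":0,"ty":-20,"tz":0,"wx":0,"wy":0,"wz":0},{"grip":20,"tx":0,"ty":-20,"tz":0,"wx":0,"wy":0,"wz":0},{"grip":20,"tx":0,"ty":-20,"tz":0,"wx":0,"wy":0,"wz":0},{"grip":20,"tx":0,"ty":-10,"tz":0,"wx":0,"wy":0,"wz":0},{"grip":20,"tx":0,"ty":0,"tz":0,"wx":0,"wy":0,"wz":0},{"grip":20,"tx":0,"ty":0,"tz":0,"wx":0,"wy":0,"wz":0},{"grip":20,"tx":0,"ty":0,"tz":0,"wx":0,"wy":0,"wz":0}]'
python3 - <<'E'
from h import *
w=eyes.capture("wrist");cv2.imwrite("pics/w12.png",w["pixels"][:,:,::-1])
plan(493.5,53,140,0.19);print(toolR(sense()).round(4))
E
```

```text
time_s: 11.87
eef_pos: [400.4, -238.8, 132.6]
ee_rot: [0.708, -0.707, 0.004, -0.003]
force: [-0.8, 0.6, -5.6]
grip_width: 0.36
t=11.92 tcp=[ 400.4 -238.8  132.4] tool shift [ 90.3  -7.3 292.8] jaw now 1.561 turn about world z -1.371 => wy 1.371 q [-0.79  0.3   1.8  -0.    1.05 -2.35]
[[ 1.     -0.0014  0.0098]
 [-0.0098  0.0014  1.    ]
 [-0.0015 -1.      0.0014]]
```

View pics/w12.png

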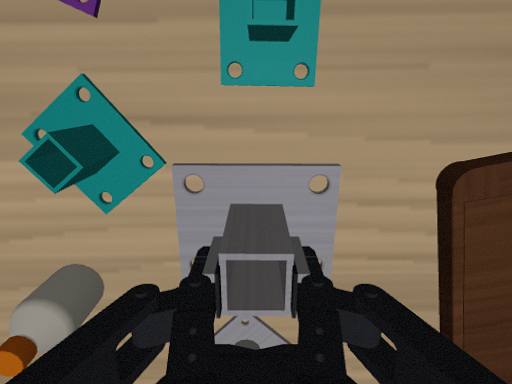

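The flange came up level with its picture unchanged, holes at (194,183) and (318,183). Carrying it across, then yawing.

```bash
python3 -m handwheel '[{"grip":20,"tx":5,"ty":0,"tz":15,"wx":0,"wy":0,"wz":0},{"grip":20,"tx":9,"ty":0,"tz":29,"wx":0,"wy":0,"wz":0},{"grip":20,"tx":9,"ty":0,"tz":30,"wx":0,"wy":0,"wz":0},{"grip":20,"tx":9,"ty":0,"tz":30,"wx":0,"wy":0,"wz":0},{"grip":20,"tx":9,"ty":0,"tz":30,"wx":0,"wy":0,"wz":0},{"grip":20,"tx":10,"ty":0,"tz":30,"wx":0,"wy":0,"wz":0},{"grip":20,"tx":10,"ty":0,"tz":30,"wx":0,"wy":0,"wz":0},{"grip":20,"tx":10,"ty":0,"tz":30,"wx":0,"wy":0,"wz":0},{"grip":20,"tx":9,"ty":0,"tz":30,"wx":0,"wy":0,"wz":0},{"grip":20,"tx":7,"ty":0,"tz":25,"wx":0,"wy":0,"wz":0}]'
python3 -m handwheel '[{"grip":20,"tx":3,"ty":0,"tz":13,"wx":0,"wy":0.05,"wz":0},{"grip":20,"tx":0,"ty":0,"tz":0,"wx":0,"wy":0.11,"wz":0},{"grip":20,"tx":0,"ty":0,"tz":0,"wx":0,"wy":0.11,"wz":0},{"grip":20,"tx":0,"ty":0,"tz":0,"wx":0,"wy":0.11,"wz":0},{"grip":20,"tx":0,"ty":0,"tz":0,"wx":0,"wy":0.11,"wz":0},{"grip":20,"tx":0,"ty":0,"tz":0,"wx":0,"wy":0.11,"wz":0},{"grip":20,"tx":0,"ty":0,"tz":0,"wx":0,"wy":0.11,"wz":0},{"grip":20,"tx":0,"ty":0,"tz":0,"wx":0,"wy":0.11,"wz":0},{"grip":20,"tx":0,"ty":0,"tz":0,"wx":0,"wy":0.11,"wz":0},{"grip":20,"tx":0,"ty":0,"tz":0,"wx":0,"wy":0.11,"wz":0}]'
python3 -m handwheel '[{"grip":20,"tx":0,"ty":0,"tz":0,"wx":0,"wy":0.11,"wz":0},{"grip":20,"tx":0,"ty":0,"tz":0,"wx":0,"wy":0.11,"wz":0},{"grip":20,"tx":0,"ty":0,"tz":0,"wx":0,"wy":0.08,"wz":0},{"grip":20,"tx":0,"ty":0,"tz":0,"wx":0,"wy":0.03,"wz":0},{"grip":20,"tx":0,"ty":0,"tz":0,"wx":0,"wy":0,"wz":0},{"grip":20,"tx":0,"ty":0,"tz":0,"wx":0,"wy":0,"wz":0}]'
python3 - <<'E'
from h import *
import pickle
w=eyes.capture("wrist");cv2.imwrite("pics/w13.png",w["pixels"][:,:,::-1])
b=eyes.capture("top");cv2.imwrite("pics/t13.png",cv2.resize(b["pixels"][130:260,95:275],None,fx=4,fy=4,interpolation=cv2.INTER_CUBIC)[:,:,::-1])
plan(493.5,53,140,0.19)
E
```

```text
time_s: 12.75
eef_pos: [490.4, 40.9, 132.4]
ee_rot: [0.707, -0.707, 0.004, -0.003]
force: [0.5, 0.7, -5.6]
grip_width: 0.361
time_s: 13.58
eef_pos: [493.2, 51.9, 132.3]
ee_rot: [-0.611, 0.611, -0.357, 0.355]
force: [0.1, 0.1, -5.4]
grip_width: 0.36
time_s: 14.08
eef_pos: [493.3, 51.8, 132.6]
ee_rot: [-0.545, 0.546, -0.45, 0.449]
force: [0.2, -0.5, -5.5]
grip_width: 0.359
t=14.18 tcp=[493.5  51.8 132.9] tool shift [-1.2 -7.1  0.2] jaw now 0.192 turn about world z -0.002 => wy 0.002 q [-0.13  0.35  1.72 -0.    1.07 -0.32]
```

View pics/w13.png

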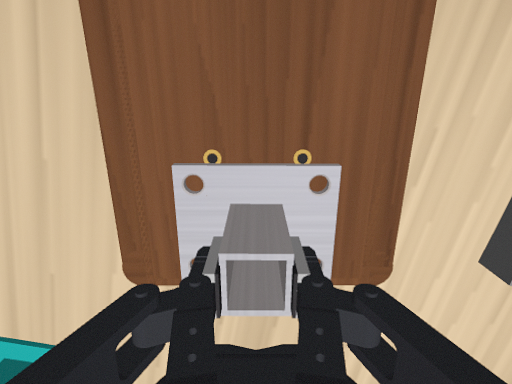

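View pics/t13.png

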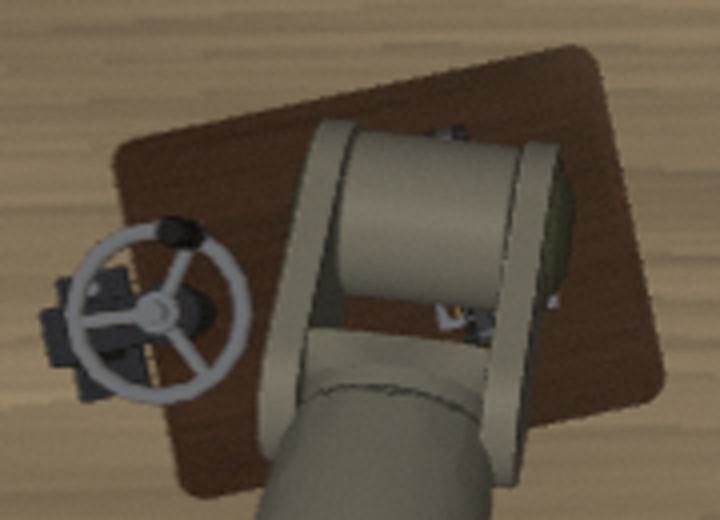

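The flange is over the panel. Its visible holes are at (194,183) and (318,183), and the two clamp-side inserts are at (212,158) and (302,158). The wheel in the top view is unchanged. Now I'll compute the offset within the wrist view.

```bash
cat > off.py <<'E'
from h import *
s=sense();w=eyes.capture("wrist");H=hsv(w);g=w["pixels"]
zb=s["eef_pos"][2]-34.4
# holes: non-grey (saturated) blobs inside plate
m=(H[...,1]>45).astype(np.uint8);P=[]
for u,v in((194,183),(318,183)):
    r=13;sub=m[v-r:v+r+1,u-r:u+r+1];n,l,st,ce=cv2.connectedComponentsWithStats(sub)
    i=min(range(1,n),key=lambda j:abs(ce[j]-r).sum());c=max(cv2.findContours((l==i).astype(np.uint8),0,cv2.CHAIN_APPROX_NONE)[0],key=len)
    (e,ax,_)=cv2.fitEllipse(c);uv=np.array(e)+[u-r,v-r];P.append(onz(w,uv,zb+6));print("hole",uv.round(1),np.round(ax,1),P[-1].round(1))
P=np.array(P)
br=(H[...,0]>15)&(H[...,0]<32)&(H[...,1]>120)&(H[...,2]>110)
br[:, :120]=0;br[:,400:]=0
I=[]
for bl in blobs(br,25,500): 
    x,y,ww,hh=bl[2];sub=br[y:y+hh,x:x+ww].astype(np.uint8);ctr=np.array([x+(ww-1)/2,y+(hh-1)/2])
    print("ins",bl,onz(w,ctr,28).round(1));I.append(onz(w,ctr,28))
th=0.191;xa=np.array([np.cos(th),np.sin(th)]);ya=np.array([-np.sin(th),np.cos(th)])
fc=P.mean(0)[:2]-28*ya
d=P[1]-P[0];print("flange centre",fc.round(1),"yaw",np.arctan2(d[1],d[0]).round(4),"len",np.linalg.norm(d).round(1),"tcp",s["eef_pos"].round(1))
if len(I)==2:
    I=np.array(sorted(I,key=lambda p:p[0]));d=I[1]-I[0];print("ins centre",(I.mean(0)[:2]-28*ya).round(1),"yaw",np.arctan2(d[1],d[0]).round(4),"len",np.linalg.norm(d).round(1))
print(s["force"].round(1),s["grip_width"])
E
python3 off.py
```

```text
hole [193.9 182.7] [15.  17.9] [450.8  74.  104.5]
hole [318.  183.1] [14.5 18.2] [523.5  87.8 104.5]
ins ([211.84, 155.45], 145, [203, 149, 19, 14]) [450.7  75.   28. ]
ins ([301.93, 155.31], 150, [293, 149, 19, 14]) [524.9  89.4  28. ]
flange centre [492.5  53.4] yaw 0.1879 len 74.0 tcp [493.5  51.8 132.9]
ins centre [493.1  54.7] yaw 0.1913 len 75.6
[ 0.2 -0.6 -4.8] 0.3655849607546236
```

Already within about 1–2 mm. Lowering to 15 mm above the panel: TCP z about 77.5.

```bash
python3 -m handwheel '[{"grip":20,"tx":0,"ty":10,"tz":0.5,"wx":0,"wy":0,"wz":0},{"grip":20,"tx":0,"ty":15,"tz":0,"wx":0,"wy":0,"wz":0},{"grip":20,"tx":0,"ty":12,"tz":0,"wx":0,"wy":0,"wz":0},{"grip":20,"tx":0,"ty":8,"tz":0,"wx":0,"wy":0,"wz":0},{"grip":20,"tx":0,"ty":6,"tz":0,"wx":0,"wy":0,"wz":0},{"grip":20,"tx":0,"ty":4,"tz":0,"wx":0,"wy":0,"wz":0},{"grip":20,"tx":0,"ty":0,"tz":0,"wx":0,"wy":0,"wz":0},{"grip":20,"tx":0,"ty":0,"tz":0,"wx":0,"wy":0,"wz":0},{"grip":20,"tx":0,"ty":0,"tz":0,"wx":0,"wy":0,"wz":0}]'
python3 - <<'E'
from h import *
w=eyes.capture("wrist");a=eyes.capture("scene")
im=w["pixels"][130:290,150:362];cv2.imwrite("pics/w14.png",cv2.resize(im,None,fx=3.5,fy=3.5,interpolation=cv2.INTER_CUBIC)[:,:,::-1])
cv2.imwrite("pics/s14.png",cv2.resize(a["pixels"][170:290,225:385],None,fx=5,fy=5,interpolation=cv2.INTER_CUBIC)[:600,:800,::-1])
R=toolR(sense());print(R.round(4))
z=sense()["eef_pos"][2]-34.4
th=0.191;xa=np.array([np.cos(th),np.sin(th)]);ya=np.array([-np.sin(th),np.cos(th)])
for c in((493.1,53.1),):
  for sx in(-38,38):
    q=np.array(c)+sx*xa+28*ya;print("expected hole bottom px",proj(w,[*q,z]).round(1),"top",proj(w,[*q,z+6]).round(1),"insert",proj(w,[*q,28]).round(1))
E
```

```text
time_s: 14.98
eef_pos: [494.5, 51.8, 78.8]
ee_rot: [0.546, -0.545, 0.45, -0.45]
force: [0.6, 0.0, -4.8]
grip_width: 0.362
[[ 1.899e-01  1.000e-03  9.818e-01]
 [-9.818e-01 -2.000e-04  1.899e-01]
 [ 3.000e-04 -1.000e+00  9.000e-04]]
expected hole bottom px [193.3 180.6] top [191.3 183.4] insert [198.2 173.7]
expected hole bottom px [316.7 180.4] top [318.7 183.2] insert [311.9 173.6]
```

View pics/w14.png

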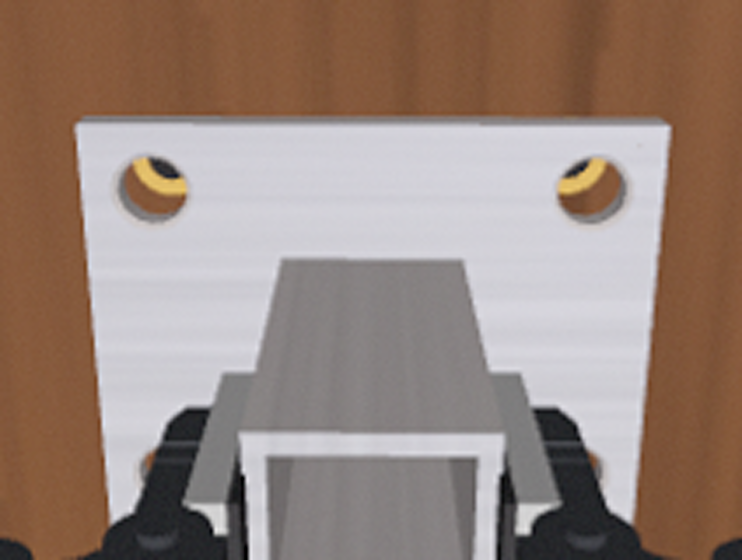

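View pics/s14.png

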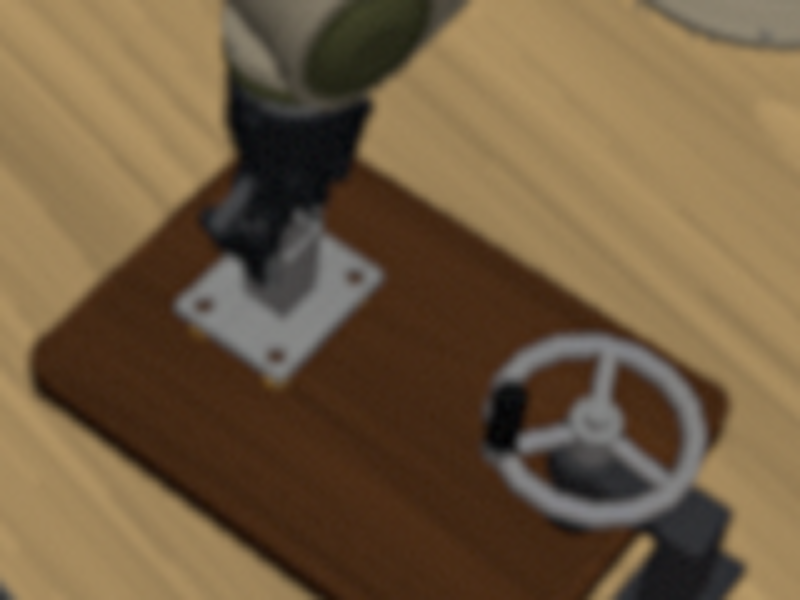

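Both clamp-side holes show their inserts' rings symmetrically: in the crop the bores are near (165,165) and (580,165). The scene view shows clear air under the plate. I'll do a finer fit of the visible ring arcs on the z = 28 plane, with known radii.

Run:
```python
from h import *
from scipy.optimize import least_squares
s=sense();w=eyes.capture("wrist");k=6
img=cv2.resize(w["pixels"],None,fx=k,fy=k,interpolation=cv2.INTER_CUBIC);H=cv2.cvtColor(img,cv2.COLOR_RGB2HSV)
U=lambda p:((p[0]+.5)/k-.5,(p[1]+.5)/k-.5)
br=((H[...,0]>18)&(H[...,0]<32)&(H[...,1]>110)&(H[...,2]>150)).astype(np.uint8)
zb=s["eef_pos"][2]-34.4;C=[];Hc=[]
sat=(H[...,1]>70).astype(np.uint8)
for u,v in((194,183),(318,183)):
    x0,y0=int((u-14)*k),int((v-14)*k);n=28*k
    sub=br[y0:y0+n,x0:x0+n]
    c=max(cv2.findContours(sub,0,cv2.CHAIN_APPROX_NONE)[0],key=cv2.contourArea)[:,0]+[x0,y0]
    m=img[...,2].astype(float)
    # outer edge: brass contour points whose outward (down) neighbour is wood: saturated and darker
    W=np.array([onz(w,U(p),28)[:2] for p in c])
    good=[]
    for i,p in enumerate(c):
        q=H[p[1]+7:p[1]+12,p[0]].mean(0);up=H[p[1]-10:p[1]-6,p[0]].mean(0)
        if 3<q[0]<16 and q[1]>80 and up[2]>140: good.append(i)
    P=W[good]
    r=least_squares(lambda q:np.hypot(*(P-q).T)-7.5,P.mean(0)+[-2,5],loss="soft_l1",f_scale=.3)
    print("ring",len(P),r.x.round(2),abs(r.fun).mean().round(2),proj(w,[*r.x,28]).round(1));C.append(r.x)
C=np.array(C);d=C[1]-C[0];th=np.arctan2(d[1],d[0]);print("len",np.hypot(*d),"yaw",th)
th=.191;ya=np.array([-np.sin(th),np.cos(th)])
print("insert centre",C.mean(0)-28*ya)
P=[]
gray=((H[...,1]<35)&(H[...,2]>150)).astype(np.uint8)
for u,v in((194,183),(318,183)):
    x0,y0=int((u-14)*k),int((v-14)*k);n=28*k
    sub=1-gray[y0:y0+n,x0:x0+n];nn,l,st,ce=cv2.connectedComponentsWithStats(sub);i=l[n//2,n//2]
    c=max(cv2.findContours((l==i).astype(np.uint8),0,cv2.CHAIN_APPROX_NONE)[0],key=len)
    W=np.array([onz(w,U(p[0]+[x0,y0]),zb+6)[:2] for p in c])
    r=least_squares(lambda q:np.hypot(*(W-q[:2]).T)-q[2],[*W.mean(0),6],loss="soft_l1",f_scale=.3);print("hole",r.x.round(2));P.append(r.x[:2])
P=np.array(P);d=P[1]-P[0];print("len",np.hypot(*d),"yaw",np.arctan2(d[1],d[0]),"flange centre",P.mean(0)-28*ya,"tcp",s["eef_pos"])
print("diff ins-flange panel x,y",(C-P)@np.array([[np.cos(th),np.sin(th)],ya]).T)
```

```text
ring 102 [450.72  73.05] 0.07 [198.6 174.3]
ring 90 [525.07  87.49] 0.1 [311.8 174.1]
len 75.74237503878908 yaw 0.19193353253428957
insert centre [493.2106559   52.77969413]
hole [451.53  73.41   5.78]
hole [525.12  87.29   5.78]
len 74.89037602120105 yaw 0.1864906108021151 flange centre [493.64253254  52.8592475 ] tcp [494.44909208  51.86094787  78.76201168]
diff ins-flange panel x,y [[-0.86548912 -0.20032722]
 [-0.01276167  0.20808945]]
```

Insert-to-hole offsets are under 1 mm. One independent height and stillness check before handing in.

Run:
```python
from h import *
w=eyes.capture("wrist");a=eyes.capture("scene")
for uw,us in(((193.7,183.3),(356,276)),((318.8,183.3),(276,356))):
    X,e=tri([(w,uw),(a,((us[0]+.5)/5-.5+225,(us[1]+.5)/5-.5+170))]);print(X.round(1),np.round(e,1))
s=sense();print(s["eef_pos"],abs(s["dq"]).max(),s["force"],s["grip_width"],s["time_s"])
cv2.imwrite("pics/s15.png",a["pixels"][:,:,::-1])
b=eyes.capture("top");cv2.imwrite("pics/t15.png",b["pixels"][:,:,::-1])
```

```text
[451.8  75.1  52.3] [0.7 0.7]
[525.4  87.7  48.6] [0.4 0.4]
[494.30493869  51.86715753  78.54876913] 0.0029306359058091404 [-0.09771271  0.5088137  -5.54607952] 0.36086096785486144 15.2333
```

View pics/t15.png

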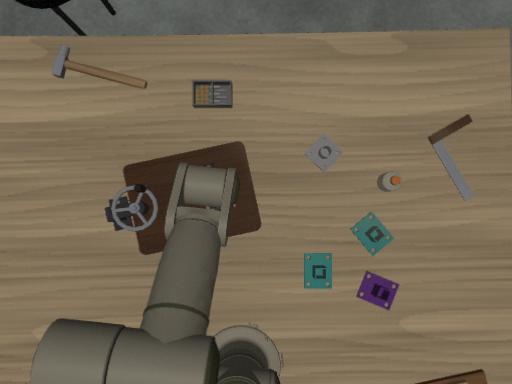

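The top view shows the round flange (323,152), glue bottle (390,181) and screw box (212,94) unmoved, and the wheel still turned. The plate top triangulates to about 50 mm, putting the underside about 44 mm above the bench. Handing in.

```bash
python3 -c "
from rig import ctrl
print(ctrl.finish_job())"
```

```text
the job is handed in; nothing more can be done
None
```

The clamp is shut and the flange is held level over the inserts. I handed the job in at about 15.3 s; no verdict came back.

- **Clamp:** I turned the handwheel by its handle about 6.62 rad clockwise. It then stopped hard, with about 30 N of reaction. After I let go, the pictures showed the wheel staying there.
- **Flange:** I gripped the rectangular flange by its square socket at 80 N and carried it over the panel. The plate top triangulates to 49–52 mm, so the underside is about 44 mm above the bench, or about 16 mm above the panel.
- **Alignment:** The last wrist-camera check put the two clamp-side holes within 0.9 mm of their inserts, with the yaw matching to about 0.005 rad. The other two holes were hidden behind the fingers, so I inferred them from these two.
- **Other things:** The arm was still and the load on the wrist steady. The round flange, glue bottle and screw box had not moved in the top view.

**Checks that failed or disagreed:**
- My first move command was refused because its rows left out some keys, and nothing moved.
- The scene and top cameras disagree by 2–6 mm on some points, so I used the wrist camera for the final alignment.
- That camera measured the hole spacing at 74.9 mm instead of 76 mm. If that is a height error, the plate is about 3 mm lower than I think, still inside the allowed band.

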